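# Refit the drive cog on the tabletop pottery wheel

## Robot

A 6-joint arm with a two-finger parallel gripper is mounted at the origin on the work surface. World frame = base frame: x ahead of the robot, y to its left, z up, the work surface at z = 0. Lengths are in m, angles in rad, forces in N, time in s.
With the tool pointing down it reaches from about 0.3 to 0.875 m from the base axis. Payload 6.4 kg.
Tool frame: the origin (TCP) lies between the finger pads; the fingertips stand 19 mm ahead of it and the grasp point (between the pads) is the TCP (ctrl.tips_ahead is the z of the fingertips in the tool frame, in m); z points along the fingers, y is the line along which they close (so a half turn about z gives the same grasp; the last joint's range is limited). The gripper opens to 85 mm and grips with 20 to 120 N. Pads are 22 mm wide; open, the fingers measure 114 mm over their backs; the gripper's body (76 mm by 85 mm) begins 54 mm behind the grasp point. The pads swing forward as they close: fully open they stand 13 mm farther back than shut.
Start: joints at [0.918, 0.181, 1.607, -0, 1.354, -0.206], TCP at [0.248, 0.519, 0.25] pointing down, gripper open.
Joint ranges: [-2.99, 2.99], [-0.89, 2.07], [0.3, 2.58], [-1.14, 4.28], [0, 2.63], [-3.12, 3.12]. Speed limits (rad/s): [2.57, 2.57, 3.01, 3.14, 3.14, 3.14].

## Interface

Orientations are given as a unit quaternion [w, x, y, z].
In Python, from bench import readout, vision, ctrl gives the robot as it stands.
- The arm moves only by the tool play_rows, never from a script. Its arguments are lists of equal length, an entry for each row: "xyz": the shift along the tool's x, y, z in mm, a list of three; "rot": the turn, a rotation vector about the tool's x, y, z in rad, a list of three; "grip": the opening, from 0 (shut) to 1 (fully open). In form: {"xyz": [[x, y, z], ...], "rot": [[rx, ry, rz], ...], "grip": [grip, ...]}. A call has exactly 10 rows; each row is the pose to reach, as a shift and turn from the pose commanded when the call began, along the tool's axes at that moment; what a row does not reach only later rows make up. A row lasts 1/8 s, in which the tool goes at most 62.5 mm and 10.7 degrees, less where a joint would pass 70% of its speed; a pose out of reach is approached as far as the arm can. A call with a gripper value outside its range is refused whole. The fingers move at their own pace and stop on an object; the grip force is fixed at half the most. Time passes only in rows, so rows that repeat a pose let the fingers close, or fill a call up. It gives the time, the measured TCP pose, the force, the opening and the grip force at its end, in the units of the state.
- readout.get_obs(): the state, without advancing time (a new reading comes with each control period).
- vision.camera(name): name is "side" or "top" or "wrist"; returns a dict with "color" (480x640x3 uint8, red, green, blue), "depth" (480x640 float32, m along the optical axis (not along the pixel's ray), 0 where there is no reading), "camera_matrix" (3x3 intrinsics, pixels), "extrinsics" (4x4, takes a point from camera to world coordinates); the wrist camera has in their place "hand_eye" (4x4, takes a point from camera to tool coordinates, whose origin is the TCP and whose axes are the flange's). Camera axes: x right, y down, z forward; pixel columns grow to the right and rows downward; lengths in m; the calibration is good to about 2 mm. A picture is of the moment at which its call begins: read the wrist's pose just before it.
- ctrl.hand_in(): hands the job in; it is judged then, once.
The state is a dict: "time_s": time; "q": joint angles; "dq": joint speeds; "joint_efforts": joint torques, N m; "eef_pos": TCP position; "eef_rot": TCP orientation; "wrist_force": force on the tool from outside, world axes, zero at the start; "torque": the same for the moment, N m; "opening": opening from 0.0 (shut) to 1.0 (fully open); "grasp_force": force on a finger pad.
Only numpy, scipy, OpenCV 4.12 (cv2) and the standard library are available. Lean on these libraries where they do the work, as an engineer would, in place of code of your own. Each camera call takes 0.05 s, during which the arm holds its last target. There are 200 camera calls.

## Task

The little pottery wheel is being put back together after cleaning: take the orange cog, turn it so that the slot in its bore lines up with the yellow rib on the wheel's upright spindle, slide it down until it sits fully home and flat on the round dark flange, and let go. Leave the black cog and the blue cup where they are.

Things in the scene. Friction and masses are not known exactly. Their poses are not given: they have to be found in the camera images.
- cog_mid (a point): Centre of the orange cog (0.25 kg, flat on the table), 23 mm above its underside. Toothed disc 104 mm wide, 14 thick; its eight-sided collar, 58 mm across flats (facing local +x and every 45 degrees), rises to 46 mm above the underside: grip it there. Through bore 30 mm wide, with one 14 mm wide slot on the local +x side, 23 mm out from the axis; white marks show the slot's side. Local z is up.
- spindle_seat (a point): Flange top centre, the cog's seat, 65 mm above the table on the fixed grey wheel base (220x180x55 mm). Dark flange 80 mm wide. Steel spindle rises 40 mm from here: 24 wide up to 22, tapering to 10. Yellow rib on local +x: 6 mm wide, 23 high, 19.5 out from the axis. Nothing turns. Fitted: both local x point the same way, cog's centre 23 mm above this point; turn the cog up to 105 degrees.
- idler_mid (a point): Centre (23 mm above its underside) of the black cog, a bystander lying on the table: the same outside shape as the orange one, but with a plain round bore without a slot. Leave it.
- cup_mid (a point): Centre (29 mm above its foot) of a blue glazed cup without a handle, 72 mm across the rim, 58 mm high, a bystander standing on the table. Leave it.
Not all that is in view belongs to the job. There is more than one size of the part that bears cog_mid; the job needs the smallest.

How it is judged:
By the outcome, as a careful person would: the job done as asked, in the order asked, and still so for the second after the job is handed in, with the robot touching nothing.
It also fails if it takes over 38 s, if anything falls off the work surface, if the arm or the gripper's body presses on something with over 40 N, if the wrist force passes 120 N, or if a joint passes its speed limit or range.

## Working session

There is one attempt and no reset: what is moved stays moved. The work goes in short steps, Python scripts to look and compute and a tool call to move; the robot and the scene stay as the last step left them, time stands still between calls to the robot, and variables do not carry over. Pictures are saved under pics/ and viewed, at most 10 in all, crops included, and the job is handed in when it is done.

Besides the shell and the picture viewer there is one more tool, called after ">>>" by a JSON object that holds its "op" and its "data". play_rows: Moves the arm, as the interface text tells. Its arguments: {"type":"object","properties":{"xyz":{"type":"array","items":{"type":"array","items":{"type":"number"}}},"rot":{"type":"array","items":{"type":"array","items":{"type":"number"}}},"grip":{"type":"array","items":{"type":"number"}}},"required":["xyz","rot","grip"]}

```bash
mkdir -p pics; cat > h.py <<'E'
import numpy as np, cv2
from bench import readout, vision, ctrl
from scipy.spatial.transform import Rotation as R
def toolT(o=None):
    o=o or readout.get_obs(); w,x,y,z=o["eef_rot"]
    T=np.eye(4); T[:3,:3]=R.from_quat([x,y,z,w]).as_matrix(); T[:3,3]=o["eef_pos"]; return T
def shot(name):
    T=toolT() if name=="wrist" else None
    c=vision.camera(name); c["T"]=T@c["hand_eye"] if name=="wrist" else c["extrinsics"]; return c
def save(c,fn): cv2.imwrite("pics/"+fn,c["color"][:,:,::-1])
def ray(c,uv,z):
    uv=np.atleast_2d(uv).astype(float); d=np.c_[uv,np.ones(len(uv))]@np.linalg.inv(c["camera_matrix"]).T@c["T"][:3,:3].T
    o=c["T"][:3,3]; return o+d*((z-o[2])/d[:,2])[:,None]
def cloud(c):
    v,u=np.mgrid[:480,:640]; d=c["depth"]; P=np.stack([u,v,np.ones_like(u)],-1)@np.linalg.inv(c["camera_matrix"]).T*d[...,None]
    return P@c["T"][:3,:3].T+c["T"][:3,3]
E
python3 - <<'E'
from h import *
for n in("top","wrist"):
    c=shot(n); save(c,n+"0.png"); print(n,np.round(c["T"],3).tolist(),c["camera_matrix"].tolist())
    np.savez("/tmp/"+n,**{k:c[k] for k in c if k!="hand_eye"})
print(np.round(toolT(),3).tolist())
E
```

```text
top [[-0.007, -0.997, 0.074, 0.531], [-1.0, 0.007, -0.004, 0.072], [0.004, -0.074, -0.997, 0.961], [0.0, 0.0, 0.0, 1.0]] [[501.05127075955545, 0.0, 308.83019875831116], [0.0, 501.05127075955545, 240.786518453028], [0.0, 0.0, 1.0]]
wrist [[0.433, 0.857, 0.281, 0.175], [0.901, -0.41, -0.137, 0.553], [-0.002, 0.313, -0.95, 0.374], [0.0, 0.0, 0.0, 1.0]] [[388.0978976091515, 0.0, 311.03975226152], [0.0, 388.0978976091515, 242.2580197121295], [0.0, 0.0, 1.0]]
[[-0.902, 0.432, -0.001, 0.248], [0.432, 0.902, -0.001, 0.518], [0.0, -0.001, -1.0, 0.249], [0.0, 0.0, 0.0, 1.0]]
```

View pics/top0.png

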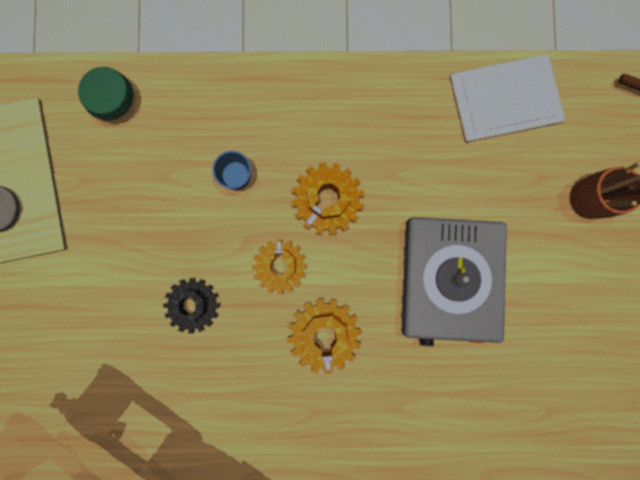

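The top view shows the smallest orange cog at about (279,266) with its white mark pointing up. The spindle is at about (460,280) with its rib also pointing up. The black cog is at (191,305), the cup at (233,171), and the two larger orange cogs at (328,199) and (325,336).

```bash
python3 - <<'E'
from h import *
c=dict(np.load("/tmp/top.npz",allow_pickle=True))
hsv=cv2.cvtColor(c["color"],cv2.COLOR_RGB2HSV); P=cloud(c)
for u,v in[(279,266),(460,280),(270,270),(440,280),(480,280),(420,300)]: print(u,v,hsv[v,u],np.round(P[v,u],3))
m=(hsv[...,0]>10)&(hsv[...,0]<22)&(hsv[...,1]>200)
m=m.astype(np.uint8)
P2=P[...,2]; reg=np.zeros_like(m); reg[232:300,245:312]=1
d=((P2>0.007)&(reg>0)).astype(np.uint8)
n,l,s,ce=cv2.connectedComponentsWithStats(d); k=1+s[1:,4].argmax(); sel=l==k; print(s[k])
ys,xs=np.where(sel); cnt=cv2.findContours(sel.astype(np.uint8),0,2)[0][0]
(cu,r)=cv2.minEnclosingCircle(cnt); print(cu,r,ray(c,cu,.014), r/501*.95)
col=sel&(P2>.036); print("collar",P[col].mean(0),col.sum())
w=(reg>0)&(hsv[...,1]<90)&(hsv[...,2]>120); ys,xs=np.where(w); print("white",w.sum(),xs.mean(),ys.mean(),P[w].mean(0))
# spindle
y=(hsv[...,0]>22)&(hsv[...,0]<35)&(hsv[...,1]>180); y[:,:400]=0;y[:,520:]=0;y[:240]=0;y[320:]=0
vs,us=np.where(y);print("yel",y.sum(),us.mean(),vs.mean(),us.min(),us.max(),vs.min(),vs.max(),P[y].mean(0))
g=c["color"].min(-1)>170; g[:,:415]=0;g[:,500:]=0;g[:240]=0;g[320:]=0
cnt=max(cv2.findContours(g.astype(np.uint8),0,2)[0],key=cv2.contourArea); e=cv2.fitEllipse(cnt); print("ring",e,ray(c,e[0],.055),ray(c,e[0],.065))
cv2.imwrite("pics/w0.png",cv2.resize(c["color"][220:320,240:520,::-1],None,fx=2.8,fy=2.8,interpolation=2))
E
```

```text
279 266 [ 29 101 156] [ 0.554  0.126 -0.001]
460 280 [12 19 66] [ 0.526 -0.19   0.1  ]
270 270 [ 19 185 146] [0.546 0.139 0.047]
440 280 [120  10  76] [ 0.526 -0.166  0.063]
480 280 [105  16  93] [ 0.525 -0.237  0.065]
420 300 [ 10  13 121] [ 0.49  -0.131  0.056]
[ 252  239   55   55 1848]
(278.719482421875, 265.919921875) 27.538240432739258 [[0.55427452 0.12534083 0.014     ]] 0.0522182203814417
collar [0.55313665 0.12516787 0.05755847] 608
white 62 277.3225806451613 249.80645161290323 [0.58413571 0.12729421 0.02493341]
yel 47 460.70212765957444 266.17021276595744 459 464 259 272 [ 0.55020318 -0.20008942  0.07412879]Traceback (most recent call last):
  File "<stdin>", line 18, in <module>
ValueError: max() iterable argument is empty
```

>>> {"op": "play_rows", "data": {"xyz": [[-446,-222,49],[-446,-222,49],[-446,-222,49],[-446,-222,49],[-446,-222,49],[-446,-222,49],[-446,-222,49],[-446,-222,49],[-446,-222,49],[-446,-222,49]], "rot": [[0,0,0.27],[0,0,0.27],[0,0,0.27],[0,0,0.27],[0,0,0.27],[0,0,0.27],[0,0,0.27],[0,0,0.27],[0,0,0.27],[0,0,0.27]], "grip": [1,1,1,1,1,1,1,1,1,1]}}

```text
time_s: 1.35
eef_pos: [0.5542, 0.1256, 0.2007]
eef_rot: [-0.001, 0.351, 0.936, -0.0]
wrist_force: [-0.5, 0.8, 0.2]
opening: 1.0
grasp_force: 0.0
```

```bash
python3 - <<'E'
from h import *
c=shot("wrist"); save(c,"w1.png"); np.savez("/tmp/w1",**{k:c[k] for k in c if k!="hand_eye"})
t=shot("side"); save(t,"s1.png"); np.savez("/tmp/s1",**t)
P=cloud(c); np.set_printoptions(suppress=True,precision=4)
o=readout.get_obs(); print(o["eef_pos"],o["time_s"]); print(toolT())
E
```

```text
[0.5539 0.1268 0.2011] 1.45
[[-0.7548  0.656  -0.0007  0.5539]
 [ 0.656   0.7548  0.0003  0.1268]
 [ 0.0007 -0.0003 -1.      0.2011]
 [ 0.      0.      0.      1.    ]]
```

View pics/w1.png

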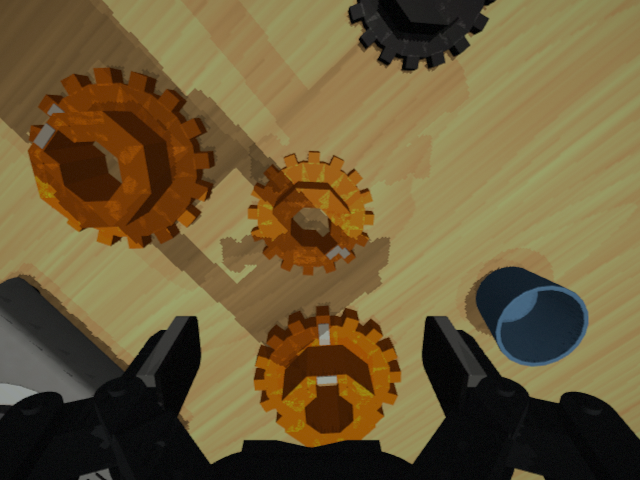

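View pics/s1.png

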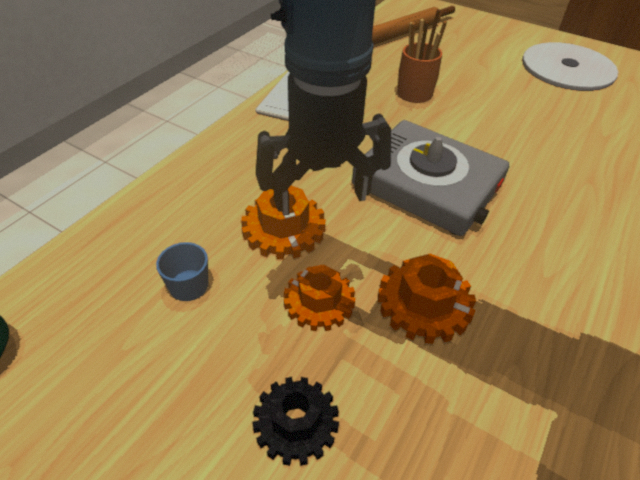

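The wrist view shows the small cog at (311,213) with its white mark at lower right, (340,252). A larger cog is at (328,378), and its mark is at (325,335). The side view shows the gripper above the table with the wheel base behind it at (435,160). I'll cast rays to check these against the top view.

```bash
python3 - <<'E'
from h import *
np.set_printoptions(suppress=True,precision=4)
w=dict(np.load("/tmp/w1.npz",allow_pickle=True)); s=dict(np.load("/tmp/s1.npz")); t=dict(np.load("/tmp/top.npz",allow_pickle=True)); s["T"]=s["extrinsics"]
for n,c in(("w",w),("s",s),("t",t)):
    P=cloud(c); h=cv2.cvtColor(c["color"],cv2.COLOR_RGB2HSV)
    near=np.hypot(P[...,0]-.554,P[...,1]-.1255)<.062
    d=near&(P[...,2]>.006)&(c["depth"]>0)&(P[...,2]<.06)
    k=d&(h[...,0]<22)&(h[...,1]>150)
    for lo,hi in((.008,.02),(.04,.052)):
        q=P[k&(P[...,2]>lo)&(P[...,2]<hi)]; print(n,lo,len(q),(q.min(0)+q.max(0))/2,np.ptp(q,0),q.mean(0))
    wh=near&(h[...,1]<80)&(h[...,2]>130)
    n_,l,st,ce=cv2.connectedComponentsWithStats(wh.astype(np.uint8))
    for i in range(1,n_):
        if st[i,4]>5: q=P[l==i]; print("  white",st[i],ce[i],np.median(q,0))
print(w["color"][252,340],w["color"][255,335])
P=cloud(t);h=cv2.cvtColor(t["color"],cv2.COLOR_RGB2HSV)
# flange & base
reg=np.zeros((480,640),bool);reg[240:320,415:500]=1
fl=reg&(P[...,2]>.061)&(P[...,2]<.069); v,u=np.where(fl);q=P[fl];print("flange",len(q),(q.min(0)+q.max(0))/2,np.ptp(q,0))
lum=t["color"].max(-1); print(t["color"][280,425:495].max(-1)); 
cv2.imwrite("pics/a1.png",np.hstack([cv2.resize(t["color"][235:325,400:520,::-1],(400,300),interpolation=2),cv2.resize(s["color"][120:210,370:490,::-1],(400,300),interpolation=2)]))
E
```

```text
w 0.008 5252 [0.5529 0.1256 0.014 ] [0.104  0.1038 0.012 ] [0.545  0.1311 0.0147]
w 0.04 3356 [0.5526 0.1257 0.0446] [0.0584 0.0586 0.0089] [0.5498 0.1256 0.0465]
s 0.008 1680 [0.554  0.1263 0.014 ] [0.1045 0.1058 0.0119] [0.5452 0.1398 0.0142]
s 0.04 956 [0.5536 0.1255 0.0446] [0.0592 0.0598 0.0091] [0.551  0.1276 0.0458]
  white [284  54   1  10  10] [284.   58.5] [0.5847 0.1517 0.377 ]
  white [287  76   1  19  19] [287.  85.] [0.5848 0.1477 0.3488]
t 0.008 1032 [0.5544 0.1248 0.0141] [0.1021 0.102  0.0117] [0.5518 0.1227 0.0139]
t 0.04 436 [0.5543 0.1259 0.0465] [0.0567 0.057  0.0105] [0.5506 0.1266 0.0457]
  white [275 242   7  11  52] [278.3654 247.6346] [0.5881 0.1248 0.0155]
[121 115 103] [122  98  77]
flange 1363 [ 0.5276 -0.1981  0.0649] [0.0786 0.0804 0.0079]
[173 167 172 171 170 168 171 170 170 160 125  83  69  74  78  76  76  81
  76  73  80  75  78  73  73  69  67  58  54  56  51  62  65  64  67  66
  70  82 107 124 137 141 137 118  89  73  75  75  69  72  74  75  75  73
  73  93 132 155 166 173 166 172 170 171 175 165 147 127 114 108]
```

View pics/a1.png

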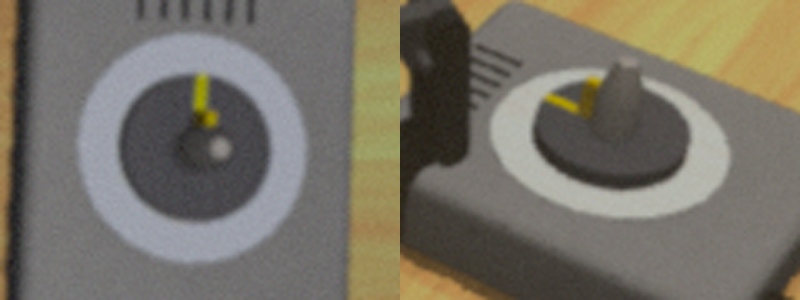

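```bash
python3 - <<'E'
from h import *
np.set_printoptions(suppress=True,precision=4)
w=dict(np.load("/tmp/w1.npz",allow_pickle=True))
P=cloud(w);h=cv2.cvtColor(w["color"],cv2.COLOR_RGB2HSV)
near=np.hypot(P[...,0]-.5535,P[...,1]-.1256)<.036
q=P[near&(P[...,2]>.042)&(P[...,2]<.05)][:,:2]-[.5535,.1256]
a=np.radians(np.arange(0,45,.5)); 
def width(a):
    r=0
    for k in range(4):
        x=q@[np.cos(a+k*np.pi/4),np.sin(a+k*np.pi/4)]; r+=np.percentile(x,99.5)-np.percentile(x,.5)
    return r
W=np.array([width(x) for x in a]); i=W.argsort()[:6]; print("oct",np.degrees(a[i]),W[i]/4)
for k in range(4):
    n=[np.cos(a[i[0]]+k*np.pi/4),np.sin(a[i[0]]+k*np.pi/4)];x=q@n;print(k,np.percentile(x,99.5),np.percentile(x,.5))
L=w["color"].astype(int); wh=(h[...,1]<60)&(h[...,2]>90)&(np.hypot(P[...,0]-.5535,P[...,1]-.1256)<.055)&(P[...,2]>.01)
p=P[wh]; print(len(p)); 
for lo,hi in((.01,.02),(.04,.05)):
    m=np.median(p[(p[:,2]>lo)&(p[:,2]<hi)],0)-[.5535,.1256,0]; print(m,np.degrees(np.arctan2(m[1],m[0])))
t=dict(np.load("/tmp/top.npz",allow_pickle=True));h=cv2.cvtColor(t["color"],cv2.COLOR_RGB2HSV)
y=(h[...,0]>22)&(h[...,0]<35)&(h[...,1]>150); y[:,:440]=0;y[:,480:]=0;y[:250]=0;y[275:]=0
v,u=np.where(y); up=v<266; g=ray(t,np.c_[u,v][up],.065)[:,:2]-[.5276,-.1981]; m=g.mean(0);print("stripe",m,np.degrees(np.arctan2(m[1],m[0])))
print(toolT())
E
```

```text
oct [ 2.   2.5  1.5  1.   3.  44.5] [0.0574 0.0574 0.0574 0.0575 0.0575 0.0575]
0 0.027787550548610058 -0.029757781450189345
1 0.02813304510217808 -0.028780670886021553
2 0.029049028392161308 -0.028483641966584008
3 0.02973232170783283 -0.027993147906628008
134
[0.0412 0.0007 0.0154] 1.0120704452893456
[0.0251 0.0009 0.0474] 2.1315280029975883
stripe [ 0.0307 -0.0035] -6.525725910569353
[[-0.7548  0.656  -0.0007  0.5539]
 [ 0.656   0.7548  0.0003  0.1268]
 [ 0.0007 -0.0003 -1.      0.2011]
 [ 0.      0.      0.      1.    ]]
```

>>> {"op": "play_rows", "data": {"xyz": [[1,0,55],[1,0,110],[1,0,145],[1,0,164],[1,0,164],[1,0,164],[1,0,164],[1,0,164],[1,0,164],[1,0,164]], "rot": [[0,0,0.035],[0,0,0.035],[0,0,0.035],[0,0,0.035],[0,0,0.035],[0,0,0.035],[0,0,0.035],[0,0,0.035],[0,0,0.035],[0,0,0.035]], "grip": [1,1,1,1,1,0.3,0.3,0.3,0.3,0.3]}}

```text
time_s: 2.7
eef_pos: [0.5556, 0.1264, 0.0395]
eef_rot: [0.002, 0.367, 0.93, 0.001]
wrist_force: [-0.3, 1.1, 7.2]
opening: 0.67
grasp_force: 66.8
```

>>> {"op": "play_rows", "data": {"xyz": [[0,0,-40],[0,0,-100],[-30,-27,-150],[-70,-63,-190],[-110,-99,-200],[-150,-135,-200],[-190,-171,-200],[-230,-207,-200],[-265,-239,-200],[-300,-269,-200]], "rot": [[0,0,0],[0,0,0],[0,0,0],[0,0,0.03],[0,0,0.06],[0,0,0.09],[0,0,0.12],[0,0,0.15],[0,0,0.15],[0,0,0.15]], "grip": [0.3,0.3,0.3,0.3,0.3,0.3,0.3,0.3,0.3,0.3]}}

```text
time_s: 3.95
eef_pos: [0.589, -0.2767, 0.2375]
eef_rot: [0.0, 0.436, 0.9, 0.0]
wrist_force: [0.3, -0.5, -2.6]
opening: 0.667
grasp_force: 66.3
```

```bash
python3 - <<'E'
from h import *
for i in range(8): c=shot("wrist")
save(c,"w2.png"); np.savez("/tmp/w2",**{k:c[k] for k in c if k!="hand_eye"})
print(toolT(),readout.get_obs()["opening"],readout.get_obs()["time_s"])
E
```

```text
[[-6.21301245e-01  7.83571791e-01 -1.05807460e-04  5.89434482e-01]
 [ 7.83571720e-01  6.21301238e-01  3.62096228e-04 -2.73734201e-01]
 [ 3.49466696e-04  1.42063104e-04 -9.99999929e-01  2.37369181e-01]
 [ 0.00000000e+00  0.00000000e+00  0.00000000e+00  1.00000000e+00]] 0.6648172005110793 4.35
```

View pics/w2.png

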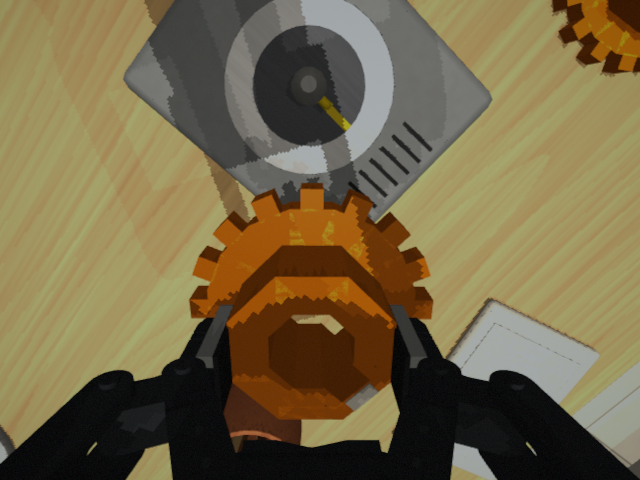

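The cog is held with its slot mark at (362,398). The spindle and flange centre is at about (309,85) and the yellow stripe ends at (348,130), so both slot and rib point to lower right.

```bash
python3 - <<'E'
from h import *
np.set_printoptions(suppress=True,precision=4)
c=dict(np.load("/tmp/w2.npz",allow_pickle=True)); P=cloud(c);h=cv2.cvtColor(c["color"],cv2.COLOR_RGB2HSV);T=toolT()
reg=np.hypot(P[...,0]-.5276,P[...,1]+.1981)<.05
f=reg&(P[...,2]>.061)&(P[...,2]<.069);q=P[f];print("flange",len(q),(q.min(0)+q.max(0))/2,np.ptp(q,0))
g=reg&(h[...,1]<110)&(h[...,2]>40)
tip=reg&(P[...,2]>.098)&(P[...,2]<.11);q=P[tip];print("tip",len(q),(q.min(0)+q.max(0))/2,np.ptp(q,0))
y=reg&(h[...,0]>20)&(h[...,0]<35)&(h[...,1]>150)
# image-edge circle of flange at z .065 : dark/white boundary
dark=cv2.morphologyEx((c["color"].max(-1)<75).astype(np.uint8),cv2.MORPH_OPEN,np.ones((5,5)))
q=P[y]
fl=q[q[:,2]<.07]; rb=q[(q[:,2]>.078)&(q[:,2]<.092)]
for n,a in(("stripe",fl),("rib",rb)):
    m=a.mean(0)-[.5276,-.1981,0]; print(n,len(a),a.mean(0),np.degrees(np.arctan2(m[1],m[0])))
l=cv2.fitLine(fl[:,:2].astype(np.float32),2,0,.01,.01).ravel(); print("line",l,np.degrees(np.arctan2(l[1],l[0])))
# held cog in tool frame
n=(c["depth"]>0)&(c["depth"]<.3)&(h[...,0]<22)&(h[...,1]>150)
q=(P[n]-T[:3,3])@T[:3,:3]; r=np.hypot(q[:,0],q[:,1])<.06;q=q[r]
for lo,hi in((.018,.03),(-.012,0)):
    k=q[(q[:,2]>lo)&(q[:,2]<hi)]; print("cog",lo,len(k),k.min(0),k.max(0),np.median(k,0))
wh=(h[...,1]<60)&(h[...,2]>85)&(c["depth"]<.25); wh[:380]=0;wh[420:]=0;wh[:,:335]=0;wh[:,400:]=0
q=(P[wh]-T[:3,3])@T[:3,:3];m=np.median(q,0);print("white",len(q),m,np.degrees(np.arctan2(m[1],m[0])))
E
```

```text
flange 9439 [ 0.5264 -0.1977  0.066 ] [0.0799 0.0796 0.0054]
tip 515 [ 0.5263 -0.1978  0.1029] [0.0155 0.0154 0.0098]
stripe 237 [ 0.5554 -0.2008  0.066 ] -5.535037448759374
rib 118 [ 0.5415 -0.1994  0.0878] -5.544418252372909
line [ 0.9955 -0.0948  0.5554 -0.2008] -5.442183
cog 0.018 15357 [-0.0203 -0.0531  0.018 ] [0.0539 0.0511 0.03  ] [ 0.029  -0.0008  0.0249]
cog -0.012 15634 [-0.0283 -0.0308 -0.0119] [ 0.0312  0.0284 -0.    ] [ 0.0077 -0.0027 -0.0069]
white 340 [-0.017   0.0175 -0.0076] 134.16514897238687
```

```bash
python3 - <<'E'
from h import *
np.set_printoptions(suppress=True,precision=4)
A=[]
for i in range(10): vision.camera("top"); A.append(toolT())
A=np.array(A); T=A.mean(0); print(T,A[:,:3,3].std(0))
d=(np.array([.5282,-.1984,.104])-T[:3,3])@T[:3,:3]; print(d*1000, readout.get_obs()["wrist_force"])
E
```

```text
[[-0.6208  0.7839  0.0001  0.5895]
 [ 0.7839  0.6208 -0.     -0.2744]
 [-0.0001  0.0001 -1.      0.2374]
 [ 0.      0.      0.      1.    ]] [0.0001 0.0004 0.0001]
[ 97.696   -0.8725 133.42  ] [-0.577  -0.0501 -3.7865]
```

>>> {"op": "play_rows", "data": {"xyz": [[30,0,0],[65,-1,20],[90,-1,40],[97,-1,60],[97,-1,65],[97,-1,65],[97,-1,75],[97,-1,85],[97,-1,95],[97,-1,95]], "rot": [[0,0,0],[0,0,0],[0,0,0],[0,0,0],[0,0,0],[0,0,0],[0,0,0],[0,0,0],[0,0,0],[0,0,0]], "grip": [0.3,0.3,0.3,0.3,0.3,0.3,0.3,0.3,0.3,0.3]}}

```text
time_s: 6.1
eef_pos: [0.5277, -0.1991, 0.1408]
eef_rot: [-0.001, 0.436, 0.9, 0.0]
wrist_force: [-0.8, -0.1, -2.8]
opening: 0.665
grasp_force: 66.3
```

```bash
python3 - <<'E'
from h import *
c=shot("wrist"); save(c,"w3.png"); t=shot("side"); 
im=np.vstack([c["color"][230:480],np.zeros((4,640,3),np.uint8),cv2.resize(t["color"][60:240,330:550],(404,330))[:, :].repeat(1,0) if 0 else cv2.copyMakeBorder(cv2.resize(t["color"][60:240,330:550],(403,330)),0,0,0,237,0)])
cv2.imwrite("pics/a3.png",im[:,:,::-1]); print(toolT(t and None),readout.get_obs()["wrist_force"])
E
```

```text
[[-6.20202327e-01  7.84441829e-01 -3.01610023e-04  5.28447872e-01]
 [ 7.84441819e-01  6.20202388e-01  1.77872153e-04 -1.99591934e-01]
 [ 3.26589613e-04 -1.26278791e-04 -9.99999939e-01  1.42125054e-01]
 [ 0.00000000e+00  0.00000000e+00  0.00000000e+00  1.00000000e+00]] [ 3.45467198e-03  2.58065362e-01 -3.69575548e+00]
```

View pics/a3.png

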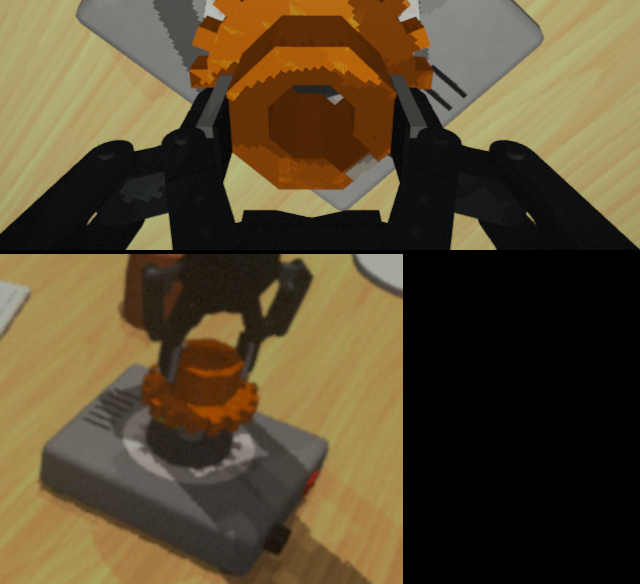

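The cog is around the spindle tip in the side view (200,385) with no side load, so I'll continue down.

>>> {"op": "play_rows", "data": {"xyz": [[0,0,4],[0,0,8],[0,0,12],[0,0,16],[0,0,20],[0,0,24],[0,0,28],[0,0,32],[0,0,35],[0,0,35]], "rot": [[0,0,0],[0,0,0],[0,0,0],[0,0,0],[0,0,0],[0,0,0],[0,0,0],[0,0,0],[0,0,0],[0,0,0]], "grip": [0.3,0.3,0.3,0.3,0.3,0.3,0.3,0.3,0.3,0.3]}}

```text
time_s: 7.45
eef_pos: [0.5283, -0.1995, 0.107]
eef_rot: [-0.0, 0.436, 0.9, 0.0]
wrist_force: [-0.4, 0.5, -3.8]
opening: 0.673
grasp_force: 66.3
```

>>> {"op": "play_rows", "data": {"xyz": [[0,0,0.5],[0,0,1],[0,0,1.5],[0,0,2],[0,0,2.5],[0,0,3],[0,0,3.5],[0,0,3.5],[0,0,3.5],[0,0,3.5]], "rot": [[0,0,0],[0,0,0],[0,0,0],[0,0,0],[0,0,0],[0,0,0],[0,0,0],[0,0,0],[0,0,0],[0,0,0]], "grip": [0.3,0.3,0.3,0.3,0.3,0.3,0.3,0.3,0.3,0.3]}}

```text
time_s: 8.7
eef_pos: [0.5285, -0.1996, 0.1046]
eef_rot: [-0.0, 0.436, 0.9, -0.0]
wrist_force: [-3.9, 2.0, 6.1]
opening: 0.667
grasp_force: 67.3
```

Contact force appeared at the seat height, so I'll release and retreat.

>>> {"op": "play_rows", "data": {"xyz": [[0,0,3],[0,0,3],[0,0,3],[0,0,3],[0,0,-5],[0,0,-20],[0,0,-50],[0,0,-90],[-40,0,-120],[-90,0,-130]], "rot": [[0,0,0],[0,0,0],[0,0,0],[0,0,0],[0,0,0],[0,0,0],[0,0,0],[0,0,0],[0,0,0],[0,0,0]], "grip": [1,1,1,1,1,1,1,1,1,1]}}

```text
time_s: 9.95
eef_pos: [0.5862, -0.2711, 0.2389]
eef_rot: [0.003, 0.435, 0.9, -0.0]
wrist_force: [0.1, -0.8, 1.4]
opening: 1.0
grasp_force: 0.0
```

```bash
python3 - <<'E'
from h import *
np.set_printoptions(suppress=True,precision=4)
for i in range(6): c=shot("wrist")
t=shot("top"); s=shot("side")
for n,k in(("w",c),("t",t),("s",s)):
    P=cloud(k);h=cv2.cvtColor(k["color"],cv2.COLOR_RGB2HSV)
    m=(np.hypot(P[...,0]-.5265,P[...,1]+.1978)<.06)&(h[...,0]<22)&(h[...,1]>150)
    for lo,hi in((.07,.09),(.1,.12)):
        q=P[m&(P[...,2]>lo)&(P[...,2]<hi)]; A=np.c_[q[:,:2]-q[:,:2].mean(0),np.ones(len(q))]
        print(n,lo,len(q),(q.min(0)+q.max(0))/2,np.ptp(q,0),"medz",np.median(q[:,2]))
im=np.zeros((584,644,3),np.uint8); im[:250,:640]=c["color"][:250]; im[254:584,:403]=cv2.resize(s["color"][60:240,330:550],(403,330)); im[254:434,407:647]=cv2.resize(t["color"][235:325,400:520],(240,180))[:,:237]
cv2.imwrite("pics/a4.png",im[:,:,::-1])
E
```

```text
w 0.07 8294 [ 0.527  -0.1991  0.08  ] [0.1032 0.1034 0.0199] medz 0.07979654224870728
w 0.1 5589 [ 0.5273 -0.1987  0.1073] [0.0601 0.0601 0.0146] medz 0.11172747194663413
t 0.07 1239 [ 0.5287 -0.1988  0.0799] [0.1001 0.1022 0.0198] medz 0.0790131287277579
t 0.1 755 [ 0.5294 -0.1983  0.1075] [0.058  0.0602 0.0149] medz 0.11068108958468403
s 0.07 1175 [ 0.5281 -0.195   0.08  ] [0.1033 0.1013 0.02  ] medz 0.07957204288857489
s 0.1 730 [ 0.528  -0.1978  0.1074] [0.0602 0.0626 0.0147] medz 0.11094309439572034
```

View pics/a4.png

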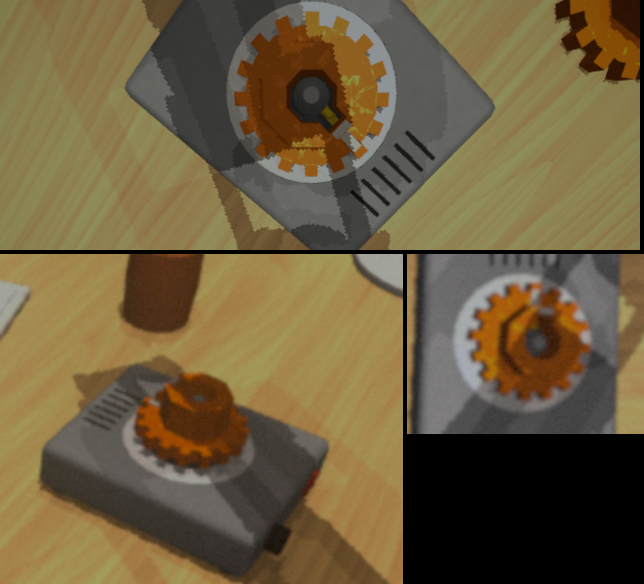

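The cog is fully home: its disc top is at 79.5 mm (79 expected) and its collar top at 111 mm (111 expected). The rib is visible inside the slot at (330,115), and the gripper is clear.

```bash
python3 -c "
from bench import ctrl; print(ctrl.hand_in())"
```

```text
the job is handed in; nothing more can be done
None
```

I fitted the smallest orange cog on the spindle with the rib in its slot, sitting flat on the flange and let go. I took the arm clear, left the black cog and blue cup alone, and handed the job in after about 10 s of the 38 s allowed.

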